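Pack out the gel casting clamp and hold it shut

ROBOT

A 7-joint arm with a two-finger parallel gripper is mounted at the origin on a cart in front of the work surface, level with it; the furniture and walls round the work are solid. World frame = base frame: x ahead of the robot, y to its left, z up, the work surface at z = 0. Lengths are in m, angles in rad, forces in N, time in s.
With the tool pointing down it reaches from about 0.35 to 0.9 m from the base axis. Payload 19.9 kg.
Tool frame: the origin (TCP) lies at the very end of the fingers, on their centre line; the grasp point (between the pads) lies 19 mm behind it (manip.tcp_to_grasp is the distance from the TCP to the grasp point, in m); z points along the fingers, y is the line along which they close (so a half turn about z gives the same grasp; the last joint's range is limited). The gripper opens to 85 mm and grips with 20 to 120 N. Pads are 22 mm wide; open, the fingers measure 114 mm over their backs; the gripper's body (76 mm by 85 mm) begins 54 mm behind the grasp point. The pads swing forward as they close: fully open they stand 13 mm farther back than shut.
Start: joints at [-1.192, 0.417, -0.01, 1.614, 0.005, 1.111, -0.053], TCP at [0.255, 0.571, 0.231] pointing down, gripper open.
Joint ranges: [-2.81, 2.81], [-0.39, 2.02], [-1.27, 1.25], [0.06, 2.57], [-1.19, 4.33], [0.19, 2], [-2.82, 2.82]. Speed limits (rad/s): [1.89, 1.89, 2.39, 2.39, 3.01, 3.01, 3.01].

INTERFACE

Orientations are given as a unit quaternion [w, x, y, z].
In Python, from bench import telemetry, eyes, job, boxes_of, cut_out, tip_of, manip gives the robot as it stands.
- The arm moves only by the tool drive_tool, never from a script. Its argument "steps" is a list of rows, each a list of 2 entries, a list of its own where there are three numbers: the shift along the world's x, y, z in units of 50 mm (1.0 is 50 mm), then the turn, a rotation vector about the world's x, y, z in rad. A call has 1 to 5 rows; each row is the pose to reach, as a shift and turn from the pose commanded when the call began; what a row does not reach only later rows make up. A row lasts 1/8 s, in which the tool goes at most 62.5 mm and 10.7 degrees, less where a joint would pass 70% of its speed; a pose out of reach is approached as far as the arm can. A call with a gripper value outside its range is refused whole. "hand" is the closure in counts, from 0 (fully open) to 255 (shut), set as the call begins (left out, the last holds). The fingers move at their own pace and stop on an object; the grip force is fixed at half the most. Time passes only in rows, so rows that repeat a pose let the fingers close. It gives the time, the measured TCP pose, the force, the opening and the grip force at its end, in the units of the state.
- telemetry.state(): the state, without advancing time (a new reading comes with each control period).
- eyes.get_image(name): name is "scene" or "side" or "wrist"; returns a dict with "frame" (400x640x3 uint8, red, green, blue), "intrinsics" (3x3 intrinsics, pixels), "eye" and "orientation" of the camera in the world. Camera axes: x right, y down, z forward; pixel columns grow to the right and rows downward; lengths in m; the calibration is good to about 2 mm. A picture is of the moment at which its call begins. There is no depth.
- job.hand_in(): hands the job in; it is judged then, once.
Trained networks look in a picture, given as the dict that the camera call returned (one of the last four; its "shot" number tells which), for a name from the list of things; names that differ only in an ending like _2 or _b are one class to them, and where a whole thing is asked for, a point or a joint stands for the part that bears it (a point fixed in the world has none). Each returns a list of dicts, best first, with "p" (0 to 1); they miss things now and then, are a little off and sometimes report something else, mostly with a low value. They report only what shows in the picture. A call takes as long as a camera call. They do not tell look-alikes from the thing itself.
- boxes_of(picture, name): "point" ([x, y, z] in m, in world coordinates, good to about 4 mm: the middle of the surface that is visible of it).
- cut_out(picture, name): "region" (400x640 bool, what is visible of it).
- tip_of(picture, name): "point" ([x, y, z] in m, in world coordinates, good to about 4 mm: a listed point, or the origin of a listed thing).
The state is a dict: "clock": time; "q": joint angles; "qvel": joint speeds; "effort": joint torques, N m; "position": TCP position; "orientation": TCP orientation; "wrist_force": force on the tool from outside, world axes, zero at the start; "ft_torque": the same for the moment, N m; "grip_width": finger opening in m; "finger_force": force on a finger pad.
Only numpy, scipy, OpenCV 4.12 (cv2) and the standard library are available. Lean on these libraries where they do the work, as an engineer would, in place of code of your own. Each camera call takes 0.05 s, during which the arm holds its last target. There are 200 camera calls.

TASK

Pack out the gap in front of the glass cassette in the casting clamp: stand white filler plates from the rack upright on the chamber floor, one after another beside the cassette, until the sliding clamp, pushed up by its handle, bears on the stack with its springs clearly squeezed (4 mm or more) instead of running onto its stop; leave plates you do not need in the rack. Go gently with the glass and leave the other things alone. Finish while holding the clamp's handle so that the whole stack stays pressed against the backstop; do not let go, someone else will do up the screws.

Things in the scene. Friction and masses are not known exactly. Their poses are not given: they have to be found in the camera images.
- caster: Casting clamp: fixed grey base 146 x 196 mm. Origin at bench height under its centre line; y runs along the stack to the clamp handle (robot's left at yaw 0), x across. Chamber floor 12 mm up; clear side walls: inner faces x = -55, +55 mm, y -88 to +12 mm, tops 57 mm up; open above. Along +y: backstop, cassette, gap, pressure plate (face at y = 0 when fully back), springs, handle.
- backstop: Grey angle bracket, locked at a different place along the clamp each time. Origin on the chamber floor under its pressing face, which is 100 mm wide, 50 mm high and looks to +y of the clamp.
- cassette_face (a point): Glass gel cassette, loose and fragile, 100 wide x 10 thick x 60 mm high, standing on the chamber floor with its back on the backstop's face. This point: middle of its front face, 30 mm above the floor; axes as the clamp's. The gap to fill is minus this point's y in the clamp's frame, 18 to 38 mm.
- pressure_face (a point): Middle of the front face of the sprung pressure plate (grey, 96 wide, 44 high, 6 mm thick), which looks to -y of the clamp, at the stack. It rides on the sliding clamp on springs: 2 N per mm, at most 8 mm.
- clamp (a joint): Sliding clamp, m: 0 = fully back (as it starts); grows as it moves to -y of the casting clamp, towards the stack; stop at 0.020. About 1 N of friction; nothing latches it: let go, its springs push it back.
- pressure_plate (a joint): How far the pressure plate's springs are squeezed, m: 0 = free, 0.008 = fully.
- clamp_handle (a point): Handle of the sliding clamp: upright grey paddle 40 wide (x), 10 thick (y), top 16 mm above this point, free for 60 mm downwards from there; pinch it from above across the 10 mm or push its +y side. This point is its middle in x and y, 75 mm above the bench, 77 mm behind the pressure face. Axes as the clamp's.
- plate_rack: Grey rack 126 x 86 mm, fixed, with slots along its x at y = -22, 0 and +22 mm, slot floor 8 mm above the bench, ribs 32 mm high. The filler plates stand in it, one a slot, in changing order. Origin at bench height in its middle.
- filler_a_tab (a point): White filler plate, 100 wide (x), 10 thick (y), 60 mm high, about 75 g, upright in the rack; on top a grip tab 22 wide, 10 thick, 35 mm high, at its -x end (x = -36 mm). This point: centre of the tab, 78 mm above the plate's foot. Pinch across the 10 mm. Tabs are staggered: plates put side by side, facing as in the rack, leave each tab free for the fingers.
- filler_b_tab (a point): White filler plate, 100 wide (x), 10 thick (y), 60 mm high, about 75 g, upright in the rack; on top a grip tab 22 wide, 10 thick, 35 mm high, at its middle. This point: centre of the tab, 78 mm above the plate's foot. Pinch across the 10 mm. Tabs are staggered: plates put side by side, facing as in the rack, leave each tab free for the fingers.
- filler_c_tab (a point): White filler plate, 100 wide (x), 10 thick (y), 60 mm high, about 75 g, upright in the rack; on top a grip tab 22 wide, 10 thick, 35 mm high, at its +x end (x = +36 mm). This point: centre of the tab, 78 mm above the plate's foot. Pinch across the 10 mm. Tabs are staggered: plates put side by side, facing as in the rack, leave each tab free for the fingers.
- dye_bottle: Small white bottle with a yellow cap, 42 x 42 x 84 mm, standing behind the work; bystander. Origin under its centre.
- tube_15: Conical tube with a blue cap lying on the bench, 20 x 119 x 20 mm; bystander. Origin under its centre.
- kit_box: Small carton, 66 x 90 x 45 mm; bystander. Origin under its centre.
There are look-alikes about, which are no part of the job. What is shaped like the part that bears filler_b_tab but blue is not meant. There is more than one size of the caster; the one meant has the size given above.

How it is judged:
On the way:
1. a first filler plate stands in the chamber beside the cassette and has been let go ((((z of filler_a_tab in the frame of caster between 0.083 and 0.095 m and angle between filler_a_tab's own z axis and vertical below 0.1 rad and y of filler_a_tab in the frame of caster between -0.06 and 0.004 m and x of filler_a_tab in the frame of caster between -0.05 and 0.05 m) and contact force between the fingers and filler_a below 0.2 N) or ((z of filler_b_tab in the frame of caster between 0.083 and 0.095 m and angle between filler_b_tab's own z axis and vertical below 0.1 rad and y of filler_b_tab in the frame of caster between -0.06 and 0.004 m and x of filler_b_tab in the frame of caster between -0.05 and 0.05 m) and contact force between the fingers and filler_b below 0.2 N) or ((z of filler_c_tab in the frame of caster between 0.083 and 0.095 m and angle between filler_c_tab's own z axis and vertical below 0.1 rad and y of filler_c_tab in the frame of caster between -0.06 and 0.004 m and x of filler_c_tab in the frame of caster between -0.05 and 0.05 m) and contact force between the fingers and filler_c below 0.2 N))), for 0.2 s.
At the end, for the whole second after the job is handed in: One or more filler plates upright on the chamber floor (0.1 rad), unused ones in the rack (20 mm), none held; fingers on the clamp (over 1.5 N); its springs squeezed over 3 mm, pressing a filler plate over 4 N and the cassette on the backstop over 1 N; cassette upright, clamp still (((z of filler_a_tab in the frame of caster between 0.083 and 0.095 m and angle between filler_a_tab's own z axis and vertical below 0.1 rad and y of filler_a_tab in the frame of caster between -0.06 and 0.004 m and x of filler_a_tab in the frame of caster between -0.05 and 0.05 m) or distance of filler_a_tab from where it was at the start of the episode below 0.02 m) and ((z of filler_b_tab in the frame of caster between 0.083 and 0.095 m and angle between filler_b_tab's own z axis and vertical below 0.1 rad and y of filler_b_tab in the frame of caster between -0.06 and 0.004 m and x of filler_b_tab in the frame of caster between -0.05 and 0.05 m) or distance of filler_b_tab from where it was at the start of the episode below 0.02 m) and ((z of filler_c_tab in the frame of caster between 0.083 and 0.095 m and angle between filler_c_tab's own z axis and vertical below 0.1 rad and y of filler_c_tab in the frame of caster between -0.06 and 0.004 m and x of filler_c_tab in the frame of caster between -0.05 and 0.05 m) or distance of filler_c_tab from where it was at the start of the episode below 0.02 m) and ((z of filler_a_tab in the frame of caster between 0.083 and 0.095 m and angle between filler_a_tab's own z axis and vertical below 0.1 rad and y of filler_a_tab in the frame of caster between -0.06 and 0.004 m and x of filler_a_tab in the frame of caster between -0.05 and 0.05 m) or (z of filler_b_tab in the frame of caster between 0.083 and 0.095 m and angle between filler_b_tab's own z axis and vertical below 0.1 rad and y of filler_b_tab in the frame of caster between -0.06 and 0.004 m and x of filler_b_tab in the frame of caster between -0.05 and 0.05 m) or (z of filler_c_tab in the frame of caster between 0.083 and 0.095 m and angle between filler_c_tab's own z axis and vertical below 0.1 rad and y of filler_c_tab in the frame of caster between -0.06 and 0.004 m and x of filler_c_tab in the frame of caster between -0.05 and 0.05 m)) and (contact force between pressure_plate and filler_a above 4 N or contact force between pressure_plate and filler_b above 4 N or contact force between pressure_plate and filler_c above 4 N) and contact force between backstop and cassette above 1 N and value of joint pressure_plate above 0.003 m and contact force between the fingers and clamp above 1.5 N and angle between cassette_face's own z axis and vertical below 0.08 rad and z of cassette_face in the frame of caster below 0.047 m and contact force between the fingers and filler_a below 0.2 N and contact force between the fingers and filler_b below 0.2 N and contact force between the fingers and filler_c below 0.2 N and velocity of joint clamp between -0.003 and 0.003 m/s); the arm keeps its last pose, push and grip.
It fails at once if the glass cassette or the stack is pressed with more than 50 N (contact force between backstop and cassette above 50 N or contact force between pressure_plate and filler_a above 50 N or contact force between pressure_plate and filler_b above 50 N or contact force between pressure_plate and filler_c above 50 N).
It fails at once if the cassette is tipped over or lifted out (angle between cassette_face's own z axis and vertical above 0.5 rad or z of cassette_face in the frame of caster above 0.06 m).
It fails at once if a bystander is moved by more than 30 mm (distance of any of dye_bottle, tube_15, kit_box from where it was at the start of the episode above 0.03 m).
It also fails if it takes over 72 s, if anything falls off the work surface, if the arm or the gripper's body presses on something with over 40 N, if the wrist force passes 120 N, or if a joint passes its speed limit or range.

## Working session

There is one attempt and no reset: what is moved stays moved. The work goes in short steps, Python scripts to look and compute and a tool call to move; the robot and the scene stay as the last step left them, time stands still between calls to the robot, and variables do not carry over. Pictures are saved under pics/ and viewed, at most 10 in all, crops included, and the job is handed in when it is done.

Besides the shell and the picture viewer there is one more tool, called after "Request:" as name(argument=value, ...), one argument or row to a line, values as JSON. drive_tool: Moves the arm, as the interface text tells. Its arguments: {"type":"object","properties":{"steps":{"type":"array"},"hand":{"type":"number"}},"required":["steps"]}

```bash
mkdir -p pics
cat > h.py <<'E'
import numpy as np, cv2
from bench import telemetry, eyes, job, boxes_of, cut_out, tip_of, manip
def save(im,n,crop=None,s=1):
    f=im["frame"][:,:,::-1]
    if crop: f=f[crop[1]:crop[3],crop[0]:crop[2]]
    cv2.imwrite(f"pics/{n}.png",cv2.resize(f,None,fx=s,fy=s))
def px(im,p):
    from scipy.spatial.transform import Rotation as R
    o=np.array(im["orientation"],float)
    M=o if o.shape==(3,3) else R.from_quat(o[[1,2,3,0]]).as_matrix()
    c=M.T@(np.array(p)-im["eye"]); c=im["intrinsics"]@c; return np.round(c[:2]/c[2]).astype(int)
E
python3 - <<'E'
from h import *
np.set_printoptions(precision=4,suppress=True)
print(telemetry.state())
for c in ["scene","side"]:
    im=eyes.get_image(c); save(im,c+"0"); print(c,im["eye"],im["orientation"])
    for n in ["caster","backstop","cassette_face","pressure_face","clamp_handle","plate_rack","filler_a_tab","filler_b_tab","filler_c_tab","dye_bottle","tube_15","kit_box"]:
        for d in tip_of(im,n)[:5]: print(n,np.round(d["point"],4),round(d["p"],2),px(im,d["point"]), {k:v for k,v in d.items() if k not in("point","p")})
E
```

```text
{'clock': 0.0, 'q': array([-1.1925,  0.418 , -0.0103,  1.6142,  0.0047,  1.1107, -0.053 ]), 'qvel': array([-0.001 , -0.0004, -0.0024, -0.0014, -0.0007, -0.0004,  0.0016]), 'effort': array([ -0.001 , -86.4429,   0.6787, -43.4917,   0.0191,   0.0073,
        -0.    ]), 'position': array([0.2546, 0.5704, 0.2307]), 'orientation': array([-0.0001,  0.2083,  0.9781, -0.0006]), 'wrist_force': array([ 0.1008,  0.0539, -0.8148]), 'ft_torque': array([-0.0059, -0.0053,  0.0283]), 'finger_force': 0.0, 'grip_width': 0.08516773037176677}
scene [-0.4155  0.9161  0.7374] [ 0.2106 -0.3575  0.7745 -0.4775]
caster [ 0.3263  0.2031 -0.0058] 0.73 [332 284] {}
caster [0.5602 0.1511 0.0005] 0.63 [288 236] {}
cassette_face [0.5594 0.1215 0.0442] 0.88 [297 219] {}
pressure_face [0.5579 0.1493 0.037 ] 0.66 [289 225] {}
pressure_face [0.3275 0.2092 0.0231] 0.59 [330 275] {}
clamp_handle [0.5549 0.2242 0.0723] 0.62 [267 223] {}
clamp_handle [0.3264 0.2654 0.0539] 0.56 [312 273] {}
plate_rack [ 0.4843 -0.1361  0.0007] 0.83 [379 215] {}
filler_a_tab [ 0.4432 -0.1611  0.0826] 0.55 [398 193] {}
filler_b_tab [ 0.4702
[... 691 characters left out ...]
ace [0.3298 0.2056 0.0251] 0.52 [258 201] {}
clamp_handle [0.5545 0.23   0.076 ] 0.79 [317 171] {}
clamp_handle [0.3239 0.2662 0.052 ] 0.75 [251 185] {}
plate_rack [ 0.4852 -0.1383  0.002 ] 0.83 [339 268] {}
plate_rack [0.5598 0.109  0.0136] 0.61 [331 206] {}
filler_a_tab [ 0.4444 -0.1575  0.0854] 0.67 [330 258] {}
filler_a_tab [ 0.4185  0.4347 -0.0023] 0.41 [266 164] {}
filler_b_tab [ 0.4734 -0.2728  0.0744] 0.58 [357 291] {}
filler_b_tab [ 0.4843 -0.1356  0.0872] 0.49 [340 248] {}
filler_c_tab [ 0.5205 -0.1155  0.0893] 0.51 [349 239] {}
dye_bottle [ 0.6907 -0.1344 -0.0008] 0.59 [399 249] {}
tube_15 [0.6968 0.1867 0.0002] 0.62 [357 186] {}
kit_box [ 0.4192  0.4346 -0.0035] 0.75 [267 165] {}
```

View pics/scene0.png

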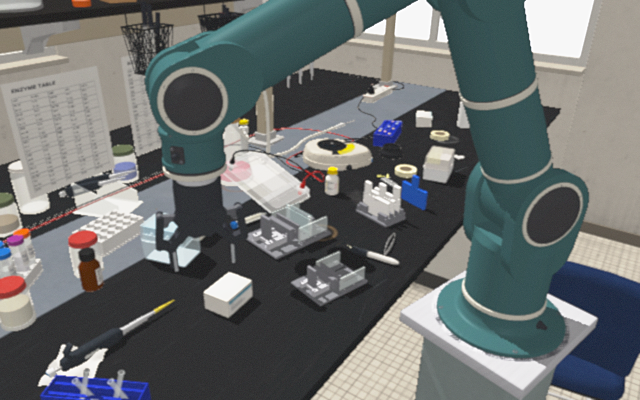

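View pics/side0.png

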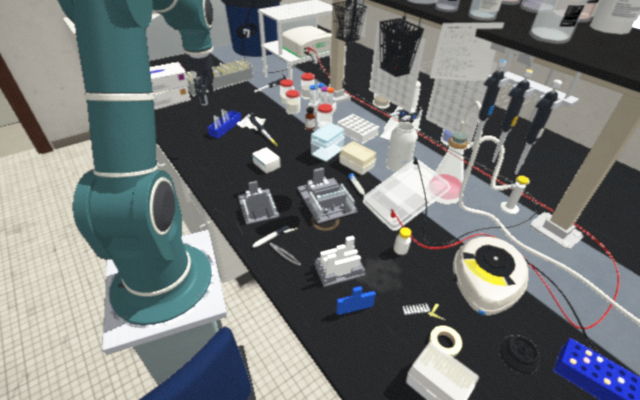

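The large clamp is at scene (288,236) and the smaller look-alike at (332,284). The rack with three white plates is at (380,205), and the blue look-alike plate at (415,190). By size and colour I choose the clamp at (288,236) and the white plates in the rack. I'll move over the clamp and check it close up with the wrist camera.

Request:
drive_tool(
  steps=[
    [[0.5,-0.8,0.4],[0,0,0.1]],
    [[1.0,-1.7,0.8],[0,0,0.2]],
    [[1.5,-2.6,1.2],[0,0,0.3]],
    [[2.1,-3.5,1.6],[0,0,0.37]],
    [[2.7,-4.3,2.0],[0,0,0.37]],
  ],
)

```text
clock: 1.92
position: [0.3905, 0.3539, 0.3322]
orientation: [0.0, 0.024, 1.0, 0.0]
wrist_force: [0.6, 0.5, 1.7]
grip_width: 0.0855
finger_force: 0.0
```

Request:
drive_tool(
  steps=[
    [[0.5,-0.9,0],[0,0,0]],
    [[1.0,-1.8,0],[0,0,0]],
    [[1.5,-2.7,0],[0,0,0]],
    [[2.0,-3.5,0],[0,0,0]],
    [[2.4,-4.2,0],[0,0,0]],
  ],
)

```text
clock: 2.55
position: [0.5105, 0.144, 0.3315]
orientation: [0.0, 0.025, 1.0, 0.0]
wrist_force: [0.3, 0.9, -0.8]
grip_width: 0.0855
finger_force: 0.0
```

```bash
cat >> h.py <<'E'
np.set_printoptions(precision=4,suppress=True)
def rep(im,names,k=3):
    for n in names:
        for d in tip_of(im,n)[:k]: print(n,np.round(d["point"],4),round(d["p"],2),px(im,d["point"]))
def st():
    s=telemetry.state(); print("t",s["clock"],s["position"],s["orientation"],"F",s["wrist_force"],"w",round(s["grip_width"],4),"ff",s["finger_force"])
E
python3 - <<'E'
from h import *
st()
im=eyes.get_image("wrist"); save(im,"w1"); print(im["eye"])
rep(im,["caster","backstop","cassette_face","pressure_face","clamp_handle","plate_rack"])
for c in ["scene","side"]:
    im=eyes.get_image(c); rep(im,["caster","backstop","cassette_face","pressure_face","clamp_handle"])
E
```

```text
t 2.55 [0.5105 0.144  0.3315] [0.0002 0.0253 0.9997 0.    ] F [ 0.2681  0.8911 -0.7565] w 0.0855 ff 0.0
[0.4304 0.1476 0.4741]
caster [ 0.5603  0.1484 -0.0031] 0.65 [327 178]
backstop [0.5583 0.1075 0.0098] 0.94 [297 180]
backstop [0.5543 0.2265 0.0736] 0.46 [395 187]
cassette_face [0.5564 0.1223 0.0447] 0.69 [307 186]
pressure_face [0.5608 0.149  0.037 ] 0.82 [328 186]
clamp_handle [0.5577 0.2252 0.0753] 0.93 [394 190]
clamp_handle [ 0.6934 -0.1361 -0.    ] 0.23 [141 274]
caster [ 0.5594  0.1483 -0.0006] 0.93 [289 236]
caster [ 0.3258  0.2048 -0.0023] 0.56 [331 283]
cassette_face [0.5605 0.1252 0.0455] 0.73 [295 219]
cassette_face [0.4213 0.4355 0.0016] 0.69 [228 301]
pressure_face [0.3281 0.2122 0.0213] 0.64 [329 276]
clamp_handle [0.3283 0.2623 0.0552] 0.91 [313 271]
clamp_handle [0.5554 0.2244 0.0739] 0.77 [267 222]
caster [ 0.3228  0.2064 -0.0061] 0.66 [257 208]
backstop [0.562  0.1094 0.0114] 0.77 [331 206]
backstop [ 0.4918 -0.1369  0.0026] 0.17 [341 267]
cassette_face [0.5554 0.1188 0.0439] 0.65 [329 198]
cassette_face [ 0.4189  0.4362 -0.0014] 0.5 [266 164]
pressure_face [0.5574 0.1511 0.0333] 0.62 [326 194]
pressure_face [0.3291 0.2073 0.0244] 0.49 [258 201]
clamp_handle [0.553  0.2319 0.0755] 0.66 [317 171]
clamp_handle [0.3259 0.2623 0.0537] 0.65 [252 185]
```

View pics/w1.png

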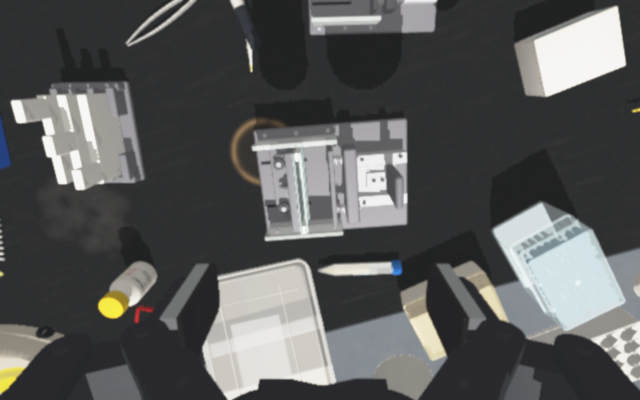

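The wrist picture confirms the choice. The large clamp is at (330,180), with backstop and cassette at about (300,180), pressure face at (328,186) and handle at (394,190). The rack with three white plates is at (85,135), and the small clamp is at the top edge (370,15). The gap is about 27 mm, so two plates are needed. I'll use c, then b. Next I move over the rack.

Request:
drive_tool(
  steps=[
    [[0,-1.1,-0.2],[0,0,0]],
    [[0,-2.2,-0.5],[0,0,0]],
    [[-0.1,-3.3,-0.8],[0,0,0]],
    [[-0.2,-4.4,-1.1],[0,0,0]],
    [[-0.2,-5.4,-1.4],[0,0,0]],
  ],
)

```text
clock: 4.12
position: [0.4993, -0.1262, 0.2611]
orientation: [0.0, 0.025, 1.0, -0.0]
wrist_force: [1.5, 0.1, -0.1]
grip_width: 0.0854
finger_force: 0.0
```

Run:
```python
from h import *
st()
N=["plate_rack","filler_a_tab","filler_b_tab","filler_c_tab"]
for i in range(2):
    im=eyes.get_image("wrist"); rep(im,N,2)
save(im,"w2")
for c in ["scene","side"]:
    im=eyes.get_image(c); print(c);rep(im,N,2)
```

```text
t 4.125 [ 0.4993 -0.1262  0.2611] [ 0.0004  0.0251  0.9997 -0.    ] F [ 1.4585  0.062  -0.1445] w 0.0854 ff 0.0
plate_rack [ 0.4831 -0.1404 -0.0053] 0.69 [309 138]
filler_a_tab [ 0.4473 -0.1617  0.0868] 0.98 [278 115]
filler_b_tab [ 0.4867 -0.1389  0.0862] 0.85 [308 158]
filler_b_tab [ 0.4693 -0.2756  0.0797] 0.6 [156 145]
plate_rack [ 0.485  -0.139  -0.0006] 0.74 [308 140]
plate_rack [0.6921 0.1843 0.0019] 0.59 [570 289]
filler_a_tab [ 0.4459 -0.1638  0.0879] 0.61 [273 113]
filler_b_tab [ 0.488  -0.1397  0.0821] 0.97 [304 158]
filler_b_tab [ 0.4714 -0.2747  0.0743] 0.64 [157 146]
filler_c_tab [ 0.5174 -0.1199  0.084 ] 0.77 [328 189]
filler_c_tab [0.5636 0.1511 0.0374] 0.74 [580 205]
scene
plate_rack [ 0.4818 -0.1371 -0.0029] 0.63 [380 216]
filler_a_tab [ 0.4456 -0.1597  0.0826] 0.68 [397 193]
filler_b_tab [ 0.4826 -0.139   0.0867] 0.61 [382 189]
filler_b_tab [ 0.4702 -0.2748  0.0801] 0.6 [415 180]
filler_c_tab [ 0.5204 -0.1163  0.0846] 0.71 [368 188]
side
plate_rack [ 0.4874 -0.1383  0.0028] 0.76 [340 268]
filler_a_tab [ 0.4474 -0.1613  0.0874] 0.76 [331 259]
filler_b_tab [ 0.4716 -0.2726  0.076 ] 0.94 [356 291]
filler_b_tab [ 0.4866 -0.1374  0.0863] 0.6 [341 249]
filler_c_tab [ 0.5205 -0.1154  0.0851] 0.73 [349 240]
```

View pics/w2.png

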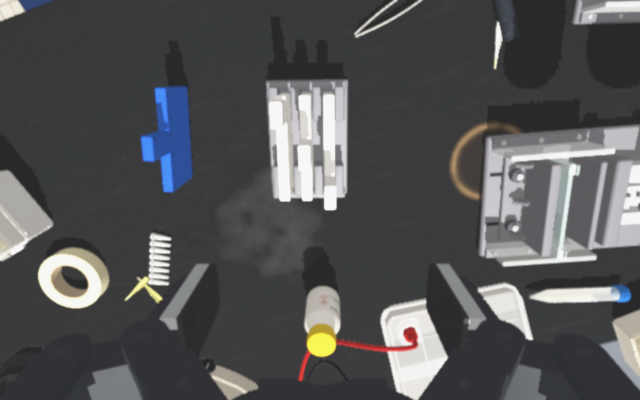

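The rack sits at (308,140) with tabs a (275,114), b (306,158) and c (329,189). The blue look-alike is at (156,146), well clear. Next: down on tab c.

Request:
drive_tool(
  steps=[
    [[0.2,0.1,-0.8],[0,0,0.02]],
    [[0.43,0.17,-1.8],[0,0,0.02]],
    [[0.43,0.17,-2.8],[0,0,0.02]],
    [[0.43,0.17,-3.5],[0,0,0.02]],
    [[0.43,0.17,-3.74],[0,0,0.02]],
  ],
)

```text
clock: 5.75
position: [0.5203, -0.1157, 0.0726]
orientation: [-0.001, 0.015, 1.0, -0.0]
wrist_force: [0.3, -0.2, 0.4]
grip_width: 0.0855
finger_force: 0.0
```

Request:
drive_tool(
  hand=150,
  steps=[
    [[0,0,0],[0,0,0]],
    [[0,0,0],[0,0,0]],
    [[0,0,0],[0,0,0]],
    [[0,0,0],[0,0,0]],
    [[0,0,0],[0,0,0]],
  ],
)

```text
clock: 6.38
position: [0.5213, -0.1157, 0.0745]
orientation: [0.0, 0.015, 1.0, -0.0]
wrist_force: [0.2, -0.6, 1.1]
grip_width: 0.0353
finger_force: 0.0
```

Run:
```python
from h import *
st()
im=eyes.get_image("wrist"); rep(im,["filler_c_tab","filler_b_tab"],2)
save(im,"w3")
```

```text
t 6.375 [ 0.5213 -0.1157  0.0745] [ 0.0002  0.0148  0.9999 -0.    ] F [ 0.1806 -0.5622  1.1405] w 0.0353 ff 0.0
filler_c_tab [ 0.5213 -0.1253  0.0865] 0.76 [300 282]
filler_b_tab [ 0.4851 -0.1363  0.0841] 0.7 [268 198]
```

View pics/w3.png

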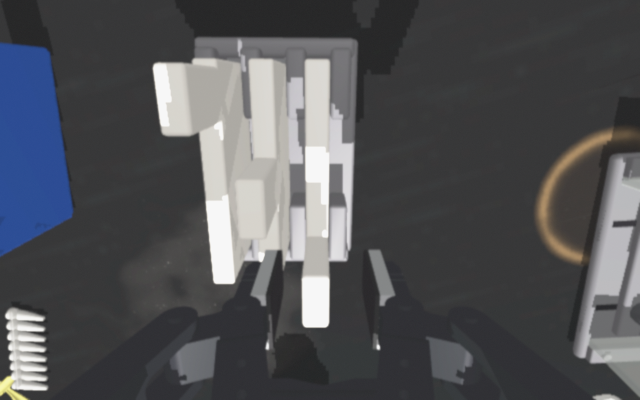

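Tab c stands between the fingers at column 315, with the finger centre at about 325, so I shift 3 mm to -y and close.

Request:
drive_tool(
  hand=150,
  steps=[
    [[0,-0.06,0],[0,0,0]],
    [[0,-0.06,0],[0,0,0]],
  ],
)

```text
clock: 6.78
position: [0.5212, -0.1191, 0.0743]
orientation: [0.0, 0.015, 1.0, -0.0]
wrist_force: [0.4, 0.3, -0.7]
grip_width: 0.0352
finger_force: 0.0
```

Request:
drive_tool(
  hand=255,
  steps=[
    [[0,0,0],[0,0,0]],
    [[0,0,0],[0,0,0]],
    [[0,0,0],[0,0,0]],
    [[0,0,0],[0,0,0]],
    [[0,0,0],[0,0,0]],
  ],
)

```text
clock: 7.4
position: [0.5214, -0.1188, 0.0744]
orientation: [0.0, 0.015, 1.0, -0.0]
wrist_force: [1.1, 1.3, 3.9]
grip_width: 0.0088
finger_force: 58.8
```

Run:
```python
from h import *
st()
```

```text
t 7.4 [ 0.5214 -0.1188  0.0744] [ 0.0002  0.0148  0.9999 -0.    ] F [1.064  1.3148 3.8964] w 0.0088 ff 58.78280282020569
```

Request:
drive_tool(
  steps=[
    [[0,0,0.3],[0,0,0]],
    [[0,0,0.7],[0,0,0]],
    [[0,0,1.2],[0,0,0]],
    [[0,0,1.8],[0,0,0]],
    [[0,0,2.3],[0,0,0]],
  ],
)

```text
clock: 8.02
position: [0.5211, -0.119, 0.1912]
orientation: [0.0, 0.015, 1.0, -0.0]
wrist_force: [-0.0, -0.6, -0.8]
grip_width: 0.0092
finger_force: 58.5
```

Request:
drive_tool(
  steps=[
    [[0.2,0.8,0],[0,0,0.02]],
    [[0.5,1.8,0],[0,0,0.04]],
    [[0.8,2.8,0],[0,0,0.06]],
    [[1.1,3.8,0],[0,0,0.08]],
    [[1.4,4.6,0],[0,0,0.09]],
  ],
)

```text
clock: 8.65
position: [0.5913, 0.1133, 0.1902]
orientation: [0.0, -0.031, 1.0, 0.0]
wrist_force: [-0.0, -0.5, 0.0]
grip_width: 0.0093
finger_force: 58.5
```

Request:
drive_tool(
  steps=[
    [[0.1,0.3,0],[0,0,0]],
    [[0.1,0.4,0],[0,0,0]],
    [[0.1,0.4,0],[0,0,0]],
  ],
)

```text
clock: 9.02
position: [0.596, 0.1301, 0.1895]
orientation: [0.0, -0.029, 1.0, -0.0]
wrist_force: [0.3, 0.0, -1.5]
grip_width: 0.009
finger_force: 58.5
```

Run:
```python
from h import *
st()
for c in ["wrist","scene","side"]:
    im=eyes.get_image(c); print(c);rep(im,["caster","backstop","filler_c_tab","cassette_face","pressure_face","clamp_handle"],2)
    if c=="wrist": save(im,"w4")
```

```text
t 9.025 [0.596  0.1301 0.1895] [ 0.     -0.0295  0.9996 -0.0002] F [ 0.3366  0.0388 -1.4744] w 0.009 ff 58.51629674434662
wrist
caster [ 0.5614  0.1504 -0.0021] 0.57 [347 132]
backstop [0.5585 0.1085 0.0137] 0.89 [300 128]
filler_c_tab [0.5972 0.1264 0.2014] 0.59 [314 284]
cassette_face [0.5597 0.1243 0.0435] 0.95 [318 136]
pressure_face [0.5602 0.1496 0.039 ] 0.84 [349 137]
clamp_handle [0.5579 0.2263 0.0739] 0.94 [459 148]
scene
caster [0.5584 0.1489 0.0021] 0.89 [289 236]
caster [ 0.3268  0.2071 -0.0052] 0.84 [330 284]
filler_c_tab [0.5945 0.1324 0.1986] 0.57 [285 165]
cassette_face [0.5602 0.1205 0.044 ] 0.89 [297 219]
pressure_face [0.5581 0.1522 0.0372] 0.48 [288 225]
pressure_face [0.329  0.2132 0.0239] 0.44 [328 275]
clamp_handle [0.3279 0.2649 0.0523] 0.95 [312 273]
clamp_handle [0.555  0.2291 0.0736] 0.77 [266 223]
side
caster [0.5562 0.1526 0.006 ] 0.86 [325 200]
caster [ 0.3259  0.2042 -0.0055] 0.65 [258 208]
backstop [0.5603 0.1086 0.0123] 0.8 [331 206]
backstop [ 0.447  -0.1593  0.0859] 0.71 [331 259]
filler_c_tab [0.5958 0.136  0.1994] 0.56 [340 155]
cassette_face [0.5587 0.1221 0.0421] 0.66 [329 197]
pressure_face [0.3258 0.2077 0.028 ] 0.52 [257 200]
pressure_face [0.5601 0.1494 0.0347] 0.5 [327 194]
clamp_handle [0.3256 0.2659 0.0528] 0.78 [252 184]
clamp_handle [0.5524 0.2292 0.0755] 0.55 [317 172]
```

View pics/w4.png

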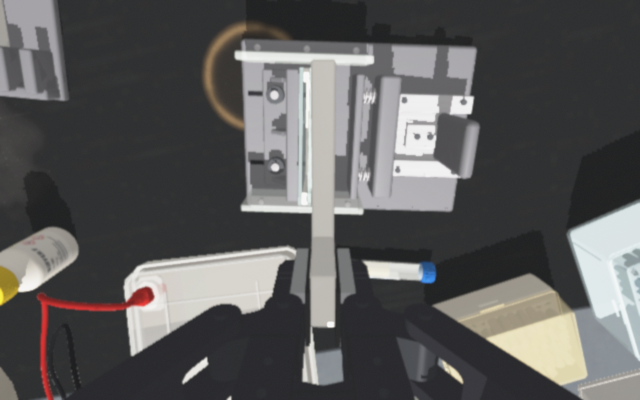

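The plate hangs at column 322 over the gap, right of the glass edge (about 306) and left of the pressure plate (about 356). Both ends clear the side walls at rows 57 and 210. I'll lower it with a small trim.

Request:
drive_tool(
  steps=[
    [[0,0.05,-0.4],[0,0,-0.02]],
    [[0,0.05,-0.8],[0,0,-0.02]],
    [[0,0.05,-1.1],[0,0,-0.02]],
    [[0,0.05,-1.4],[0,0,-0.02]],
    [[0,0.05,-1.6],[0,0,-0.02]],
  ],
)

```text
clock: 10.7
position: [0.5961, 0.1337, 0.1084]
orientation: [-0.0, -0.02, 1.0, -0.0]
wrist_force: [0.5, -0.0, -0.8]
grip_width: 0.0088
finger_force: 58.6
```

Request:
drive_tool(
  steps=[
    [[0,0,-0.15],[0,0,0]],
    [[0,0,-0.3],[0,0,0]],
    [[0,0,-0.45],[0,0,0]],
    [[0,0,-0.57],[0,0,0]],
    [[0,0,-0.57],[0,0,0]],
  ],
)

```text
clock: 11.32
position: [0.596, 0.1336, 0.0803]
orientation: [-0.0, -0.02, 1.0, -0.0]
wrist_force: [-0.0, 0.3, -1.7]
grip_width: 0.0091
finger_force: 58.6
```

Run:
```python
from h import *
st()
im=eyes.get_image("wrist"); rep(im,["filler_c_tab","cassette_face","pressure_face"],2); save(im,"w5")
```

```text
t 11.325 [0.596  0.1336 0.0803] [-0.0003 -0.0201  0.9998 -0.0001] F [-0.0261  0.3387 -1.6867] w 0.0091 ff 58.556835651397705
filler_c_tab [0.5982 0.1284 0.0926] 0.66 [310 286]
cassette_face [0.5597 0.1209 0.0436] 0.7 [301 167]
pressure_face [0.5622 0.1452 0.0362] 0.73 [347 171]
```

View pics/w5.png

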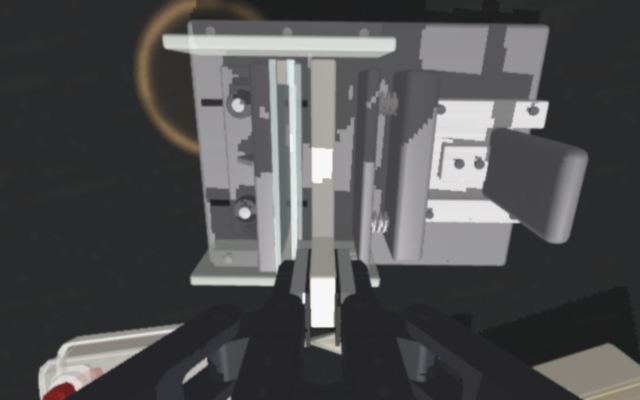

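The plate (columns 312–334) is about 5 mm clear of the glass front at column 301. I'll move it 4 mm towards the glass, lower it onto the floor and let go.

Request:
drive_tool(
  steps=[
    [[0,-0.04,0],[0,0,0]],
    [[0,-0.08,0],[0,0,0]],
    [[0,-0.08,-0.03],[0,0,0]],
    [[0,-0.08,-0.05],[0,0,0]],
  ],
)

```text
clock: 12.02
position: [0.5964, 0.1297, 0.0784]
orientation: [0.0, -0.02, 1.0, 0.0]
wrist_force: [-2.2, -0.9, 13.1]
grip_width: 0.0094
finger_force: 60.7
```

Request:
drive_tool(
  hand=150,
  steps=[
    [[0,0,0],[0,0,0]],
    [[0,0,0],[0,0,0]],
    [[0,0,0],[0,0,0]],
    [[0,0,0],[0,0,0]],
  ],
)

```text
clock: 12.52
position: [0.5962, 0.1297, 0.0783]
orientation: [0.0, -0.02, 1.0, -0.0]
wrist_force: [0.6, -0.6, 0.0]
grip_width: 0.0352
finger_force: 0.0
```

Request:
drive_tool(
  steps=[
    [[0,0,0.4],[0,0,0]],
    [[0,0,1.2],[0,0,0]],
    [[0,0,2.0],[0,0,0]],
    [[0,0,2.6],[0,0,0]],
  ],
)

```text
clock: 13.02
position: [0.5966, 0.1296, 0.2116]
orientation: [0.001, -0.02, 1.0, 0.0]
wrist_force: [-0.2, 0.4, -0.2]
grip_width: 0.035
finger_force: 0.0
```

Run:
```python
from h import *
st()
for c in ["wrist","side","scene"]:
    im=eyes.get_image(c); print(c); rep(im,["filler_c_tab","cassette_face","pressure_face","backstop"],2)
    if c=="wrist": save(im,"w6")
```

```text
t 13.025 [0.5966 0.1296 0.2116] [ 0.0012 -0.02    0.9998  0.0003] F [-0.2068  0.4168 -0.1732] w 0.035 ff 0.0
wrist
filler_c_tab [0.5955 0.1284 0.0921] 0.93 [321 187]
pressure_face [0.566  0.1487 0.0365] 0.6 [345 138]
backstop [0.5588 0.11   0.0113] 0.86 [303 124]
backstop [ 0.4847 -0.1381 -0.0037] 0.69 [32 28]
side
filler_c_tab [0.5963 0.1355 0.0898] 0.43 [339 182]
cassette_face [0.5571 0.121  0.0446] 0.67 [329 197]
pressure_face [0.5604 0.1506 0.0359] 0.59 [327 193]
pressure_face [ 0.4855 -0.139  -0.0002] 0.42 [339 269]
backstop [0.5602 0.1078 0.011 ] 0.85 [331 206]
scene
filler_c_tab [0.5942 0.1316 0.0858] 0.81 [286 203]
cassette_face [0.5601 0.1217 0.045 ] 0.49 [296 219]
pressure_face [0.3306 0.2131 0.0227] 0.69 [328 275]
pressure_face [0.562  0.1492 0.0366] 0.66 [288 225]
backstop [0.5553 0.1485 0.0368] 0.37 [290 225]
```

View pics/w6.png

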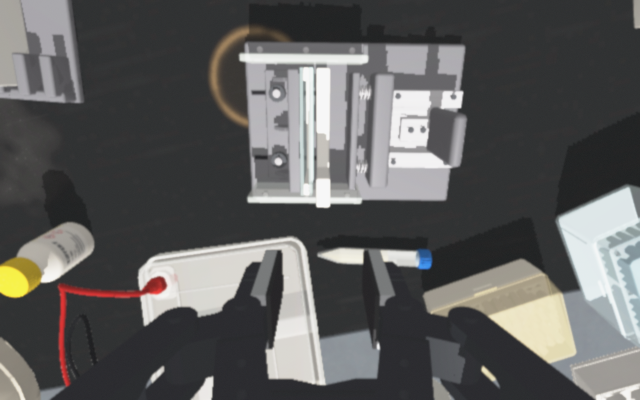

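Plate c now stands upright beside the glass (columns 316–330, tab at (322,187)), leaving about 17 mm to the pressure plate at 352. Now to the rack for plate b.

Request:
drive_tool(
  steps=[
    [[-0.4,-1.0,0],[0,0,-0.02]],
    [[-0.9,-2.1,0],[0,0,-0.04]],
    [[-1.4,-3.3,0],[0,0,-0.06]],
    [[-1.9,-4.4,0],[0,0,-0.07]],
    [[-2.23,-5.38,-0.3],[0,0,-0.07]],
  ],
)

```text
clock: 14.4
position: [0.484, -0.1413, 0.1941]
orientation: [0.001, 0.015, 1.0, -0.0]
wrist_force: [1.0, -0.7, -0.1]
grip_width: 0.0355
finger_force: 0.0
```

Request:
drive_tool(
  steps=[
    [[0,0,-0.5],[0,0,0]],
    [[0,0,-1.0],[0,0,0]],
    [[0,0,-1.5],[0,0,0]],
    [[0,0,-1.6],[0,0,0]],
  ],
)

```text
clock: 14.9
position: [0.484, -0.1392, 0.1122]
orientation: [-0.001, 0.015, 1.0, -0.0]
wrist_force: [-0.9, 1.1, 0.9]
grip_width: 0.035
finger_force: 0.0
```

Run:
```python
from h import *
st()
im=eyes.get_image("wrist"); rep(im,["filler_a_tab","filler_b_tab"],2); save(im,"w7")
```

```text
t 14.9 [ 0.484  -0.1392  0.1122] [-0.0011  0.015   0.9999 -0.    ] F [-0.8553  1.1216  0.9077] w 0.035 ff 0.0
filler_a_tab [ 0.4453 -0.1641  0.0875] 0.83 [268 171]
filler_b_tab [ 0.4846 -0.1368  0.0862] 0.62 [328 243]
filler_b_tab [ 0.4698 -0.2754  0.0758] 0.62 [ 66 216]
```

View pics/w7.png

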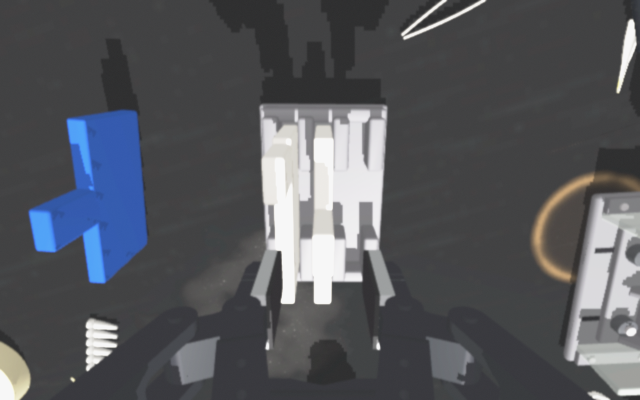

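Tab b is at (322,240), centred between the fingers. Down and grip.

Request:
drive_tool(
  steps=[
    [[0.02,-0.02,-0.3],[0,0,0]],
    [[0.02,-0.02,-0.6],[0,0,0]],
    [[0.02,-0.02,-0.75],[0,0,0]],
    [[0.02,-0.02,-0.75],[0,0,0]],
  ],
)

```text
clock: 15.55
position: [0.4853, -0.1403, 0.0751]
orientation: [-0.001, 0.015, 1.0, -0.0]
wrist_force: [-0.1, 0.2, 0.6]
grip_width: 0.0351
finger_force: 0.0
```

Request:
drive_tool(
  hand=255,
  steps=[
    [[0,0,0],[0,0,0]],
    [[0,0,0],[0,0,0]],
    [[0,0,0],[0,0,0]],
    [[0,0,0],[0,0,0]],
    [[0,0,0],[0,0,0]],
  ],
)

```text
clock: 16.18
position: [0.4861, -0.1403, 0.0762]
orientation: [0.0, 0.015, 1.0, -0.0]
wrist_force: [-0.6, 0.6, 5.8]
grip_width: 0.009
finger_force: 59.2
```

Request:
drive_tool(
  steps=[
    [[0,0,0.3],[0,0,0]],
    [[0,0,0.7],[0,0,0]],
    [[0,0,1.2],[0,0,0]],
    [[0,0,1.8],[0,0,0]],
    [[0,0,2.3],[0,0,0]],
  ],
)

```text
clock: 16.8
position: [0.4857, -0.1404, 0.1928]
orientation: [0.0, 0.015, 1.0, -0.0]
wrist_force: [-0.5, -0.1, -0.7]
grip_width: 0.0086
finger_force: 58.5
```

Request:
drive_tool(
  steps=[
    [[0.25,1.0,0],[0,0,0.02]],
    [[0.55,2.1,0],[0,0,0.04]],
    [[0.85,3.3,0],[0,0,0.06]],
    [[1.2,4.5,0],[0,0,0.07]],
    [[1.4,5.3,0],[0,0,0.07]],
  ],
)

```text
clock: 17.42
position: [0.5559, 0.1277, 0.1917]
orientation: [0.0, -0.021, 1.0, 0.0]
wrist_force: [0.2, -0.3, -0.9]
grip_width: 0.009
finger_force: 58.5
```

Request:
drive_tool(
  steps=[
    [[0.08,0.31,-0.3],[0,0,0]],
    [[0.08,0.31,-0.6],[0,0,0]],
    [[0.08,0.31,-0.8],[0,0,0]],
    [[0.08,0.31,-0.8],[0,0,0]],
  ],
)

```text
clock: 17.92
position: [0.5593, 0.1386, 0.1501]
orientation: [-0.001, -0.019, 1.0, -0.0]
wrist_force: [0.1, -0.9, -0.3]
grip_width: 0.0089
finger_force: 58.5
```

Run:
```python
from h import *
st()
im=eyes.get_image("wrist"); rep(im,["filler_b_tab","filler_c_tab","pressure_face"],2); save(im,"w8")
```

```text
t 17.925 [0.5593 0.1386 0.1501] [-0.0006 -0.0191  0.9998 -0.0004] F [ 0.0672 -0.8744 -0.3089] w 0.0089 ff 58.528382778167725
pressure_face [0.5626 0.1489 0.0374] 0.72 [336 197]
pressure_face [ 0.6899 -0.1334  0.001 ] 0.28 [ 29 302]
```

View pics/w8.png

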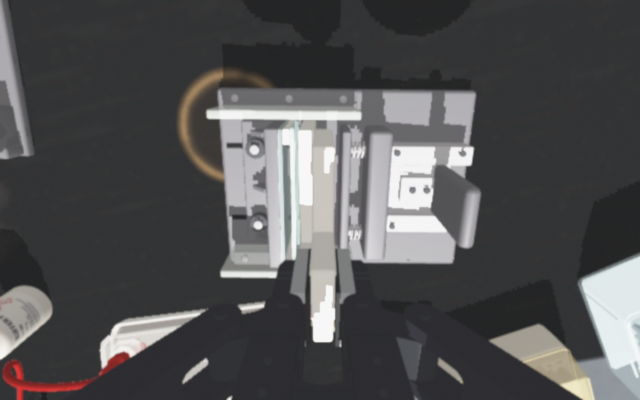

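Plate b hangs at column 323. Plate c's edge is at about 313 and the pressure plate at about 342. I'll shift 2 mm to +y and lower.

Request:
drive_tool(
  steps=[
    [[0,0.05,-0.1],[0,0,0]],
    [[0,0.05,-0.3],[0,0,0]],
    [[0,0.05,-0.6],[0,0,0]],
    [[0,0.05,-0.9],[0,0,0]],
    [[0,0.05,-1.1],[0,0,0]],
  ],
)

```text
clock: 18.75
position: [0.5593, 0.1425, 0.0943]
orientation: [-0.001, -0.02, 1.0, -0.0]
wrist_force: [-0.1, 0.7, -0.9]
grip_width: 0.0089
finger_force: 58.5
```

Request:
drive_tool(
  steps=[
    [[0,0,-0.1],[0,0,0]],
    [[0,0,-0.2],[0,0,0]],
    [[0,0,-0.28],[0,0,0]],
    [[0,0,-0.28],[0,0,0]],
  ],
)

```text
clock: 19.25
position: [0.5597, 0.1427, 0.0817]
orientation: [-0.0, -0.02, 1.0, -0.0]
wrist_force: [-0.2, 0.6, -0.0]
grip_width: 0.0091
finger_force: 58.5
```

Run:
```python
from h import *
st()
im=eyes.get_image("wrist"); rep(im,["filler_b_tab","filler_c_tab","pressure_face"],2); save(im,"w9")
```

```text
t 19.25 [0.5597 0.1427 0.0817] [-0.     -0.0201  0.9998 -0.    ] F [-0.2447  0.573  -0.0172] w 0.0091 ff 58.52931082248688
filler_b_tab [0.5602 0.1448 0.0924] 0.87 [328 282]
pressure_face [0.5648 0.1467 0.0394] 0.69 [329 238]
```

Request:
drive_tool(
  steps=[
    [[0,-0.02,-0.02],[0,0,0]],
    [[0,-0.04,-0.04],[0,0,0]],
    [[0,-0.04,-0.04],[0,0,0]],
  ],
)

```text
clock: 19.82
position: [0.5598, 0.1409, 0.0802]
orientation: [0.0, -0.02, 1.0, 0.0]
wrist_force: [-3.6, 1.0, 8.0]
grip_width: 0.0091
finger_force: 59.8
```

Request:
drive_tool(
  hand=150,
  steps=[
    [[0,0,0],[0,0,0]],
    [[0,0,0],[0,0,0]],
    [[0,0,0],[0,0,0]],
    [[0,0,0],[0,0,0]],
  ],
)

```text
clock: 20.32
position: [0.5597, 0.1407, 0.0797]
orientation: [-0.0, -0.02, 1.0, -0.0]
wrist_force: [-0.3, -0.0, -1.5]
grip_width: 0.0349
finger_force: 0.0
```

Request:
drive_tool(
  steps=[
    [[0,0,0.4],[0,0,0]],
    [[0,0,1.0],[0,0,0]],
    [[0,0,1.6],[0,0,0]],
    [[0,0.5,1.6],[0,0,0]],
    [[0,0.9,1.6],[0,0,0]],
  ],
)

```text
clock: 20.95
position: [0.5597, 0.1868, 0.1599]
orientation: [0.0, -0.02, 1.0, 0.0]
wrist_force: [-0.1, 0.8, -0.3]
grip_width: 0.0351
finger_force: 0.0
```

Run:
```python
from h import *
st()
for c in ["wrist","side","scene"]:
    im=eyes.get_image(c); print(c); rep(im,["filler_b_tab","filler_c_tab","clamp_handle","pressure_face","cassette_face"],2)
    if c=="wrist": save(im,"w10")
```

```text
t 20.95 [0.5597 0.1868 0.1599] [ 0.0001 -0.0202  0.9998  0.0001] F [-0.057   0.7507 -0.2858] w 0.0351 ff 0.0
wrist
filler_b_tab [0.5595 0.1413 0.0893] 0.59 [250 209]
filler_c_tab [0.5978 0.1246 0.0901] 0.59 [226 263]
clamp_handle [0.5548 0.2298 0.0706] 0.86 [386 198]
pressure_face [0.5595 0.1475 0.0355] 0.84 [272 185]
cassette_face [0.5612 0.1216 0.0446] 0.8 [235 189]
side
filler_b_tab [ 0.4715 -0.2738  0.0744] 0.77 [357 292]
filler_b_tab [0.5608 0.1415 0.0908] 0.48 [328 182]
filler_c_tab [0.5963 0.1328 0.0893] 0.7 [339 182]
clamp_handle [0.3245 0.264  0.0558] 0.7 [251 184]
clamp_handle [0.5545 0.2279 0.0742] 0.62 [317 172]
pressure_face [0.3269 0.208  0.023 ] 0.64 [257 201]
cassette_face [0.5604 0.1198 0.0428] 0.59 [330 197]
scene
filler_b_tab [0.5545 0.1445 0.0891] 0.68 [291 208]
filler_b_tab [ 0.4702 -0.2733  0.0787] 0.59 [415 181]
filler_c_tab [0.5927 0.1287 0.0842] 0.44 [287 203]
filler_c_tab [ 0.4455 -0.1589  0.0813] 0.26 [396 193]
clamp_handle [0.5564 0.2237 0.0737] 0.88 [267 222]
clamp_handle [0.3241 0.2656 0.0519] 0.84 [313 274]
pressure_face [0.3315 0.2114 0.0235] 0.72 [328 274]
pressure_face [0.5561 0.1517 0.0365] 0.62 [289 226]
cassette_face [0.5613 0.1225 0.0427] 0.6 [296 220]
cassette_face [0.5556 0.1404 0.088 ] 0.54 [292 208]
```

Request:
drive_tool(
  steps=[
    [[-0.08,0.5,0],[0,0,0]],
    [[-0.08,0.82,0],[0,0,0]],
    [[-0.08,0.82,-0.5],[0,0,0]],
    [[-0.08,0.82,-0.8],[0,0,0]],
    [[-0.08,0.82,-0.8],[0,0,0]],
  ],
)

```text
clock: 22.48
position: [0.5553, 0.2263, 0.1188]
orientation: [-0.001, -0.02, 1.0, -0.001]
wrist_force: [-0.1, 0.2, -0.7]
grip_width: 0.0351
finger_force: 0.0
```

Run:
```python
from h import *
st()
for c in ["wrist","side","scene"]:
    im=eyes.get_image(c); print(c); rep(im,["clamp_handle"],1)
    if c=="wrist":
        r=cut_out(im,"clamp_handle")
        for d in r[:2]:
            ys,xs=np.where(d["region"]); print(d["p"],xs.min(),xs.max(),ys.min(),ys.max())
        save(im,"w11")
```

```text
t 22.475 [0.5553 0.2263 0.1188] [-0.0009 -0.02    0.9998 -0.0006] F [-0.1224  0.1832 -0.6623] w 0.0351 ff 0.0
wrist
clamp_handle [0.5585 0.2265 0.072 ] 0.98 [323 232]
0.95 192 337 130 287
side
clamp_handle [0.5528 0.2296 0.0735] 0.77 [317 172]
scene
clamp_handle [0.5582 0.2256 0.075 ] 0.93 [266 221]
```

Request:
drive_tool(
  steps=[
    [[0,0,-0.3],[0,0,0]],
    [[0,0,-0.7],[0,0,0]],
    [[0,0,-1.0],[0,0,0]],
    [[0,0,-1.25],[0,0,0]],
    [[0,0,-1.25],[0,0,0]],
  ],
)

```text
clock: 23.45
position: [0.5552, 0.2264, 0.0561]
orientation: [-0.001, -0.02, 1.0, -0.0]
wrist_force: [-0.2, 0.4, -0.4]
grip_width: 0.0349
finger_force: 0.0
```

Request:
drive_tool(
  hand=255,
  steps=[
    [[0,0,0],[0,0,0]],
    [[0,0,0],[0,0,0]],
    [[0,0,0],[0,0,0]],
    [[0,0,0],[0,0,0]],
    [[0,0,0],[0,0,0]],
  ],
)

```text
clock: 24.08
position: [0.5561, 0.2269, 0.0579]
orientation: [0.0, -0.02, 1.0, 0.0]
wrist_force: [-1.8, -0.1, 6.9]
grip_width: 0.009
finger_force: 59.5
```

Request:
drive_tool(
  steps=[
    [[0,-0.03,0],[0,0,0]],
    [[0,-0.06,0],[0,0,0]],
    [[0,-0.09,0],[0,0,0]],
    [[0,-0.12,0],[0,0,0]],
    [[0,-0.12,0],[0,0,0]],
  ],
)

```text
clock: 24.7
position: [0.5563, 0.2208, 0.0579]
orientation: [0.001, -0.02, 1.0, 0.0]
wrist_force: [0.0, -0.0, 5.2]
grip_width: 0.0093
finger_force: 59.4
```

Request:
drive_tool(
  steps=[
    [[0,-0.02,0],[0,0,0]],
    [[0,-0.04,0],[0,0,0]],
    [[0,-0.04,0],[0,0,0]],
  ],
)

```text
clock: 25.08
position: [0.5563, 0.2189, 0.0579]
orientation: [0.001, -0.02, 1.0, 0.0]
wrist_force: [0.2, 0.4, 6.0]
grip_width: 0.0092
finger_force: 59.4
```

Request:
drive_tool(
  steps=[
    [[0,-0.02,0],[0,0,0]],
    [[0,-0.04,0],[0,0,0]],
    [[0,-0.04,0],[0,0,0]],
  ],
)

```text
clock: 25.45
position: [0.5563, 0.2169, 0.0579]
orientation: [0.001, -0.02, 1.0, 0.0]
wrist_force: [0.6, 0.9, 6.2]
grip_width: 0.0094
finger_force: 59.3
```

Request:
drive_tool(
  steps=[
    [[0,-0.02,0],[0,0,0]],
    [[0,-0.04,0],[0,0,0]],
    [[0,-0.04,0],[0,0,0]],
  ],
)

```text
clock: 25.82
position: [0.5564, 0.2153, 0.0579]
orientation: [0.001, -0.02, 1.0, 0.0]
wrist_force: [2.8, 3.6, 5.8]
grip_width: 0.0092
finger_force: 59.3
```

Request:
drive_tool(
  steps=[
    [[0,-0.02,0],[0,0,0]],
    [[0,-0.04,0],[0,0,0]],
    [[0,-0.04,0],[0,0,0]],
  ],
)

```text
clock: 26.2
position: [0.5564, 0.2138, 0.0579]
orientation: [0.001, -0.02, 1.0, 0.001]
wrist_force: [1.9, 6.2, 4.5]
grip_width: 0.0091
finger_force: 59.2
```

Request:
drive_tool(
  steps=[
    [[0,-0.02,0],[0,0,0]],
    [[0,-0.04,0],[0,0,0]],
    [[0,-0.04,0],[0,0,0]],
  ],
)

```text
clock: 26.58
position: [0.5565, 0.2124, 0.0579]
orientation: [0.001, -0.021, 1.0, 0.001]
wrist_force: [3.6, 9.2, 2.7]
grip_width: 0.009
finger_force: 59.2
```

Request:
drive_tool(
  steps=[
    [[0,-0.02,0],[0,0,0]],
    [[0,-0.04,0],[0,0,0]],
    [[0,-0.04,0],[0,0,0]],
    [[0,-0.04,0],[0,0,0]],
  ],
)

```text
clock: 27.08
position: [0.5565, 0.2109, 0.0579]
orientation: [0.001, -0.021, 1.0, 0.001]
wrist_force: [4.7, 12.3, 1.3]
grip_width: 0.0088
finger_force: 59.1
```

Run:
```python
from h import *
st()
for c in ["wrist","side","scene"]:
    im=eyes.get_image(c); print(c); rep(im,["clamp_handle","pressure_face","filler_a_tab","filler_b_tab","filler_c_tab","cassette_face"],2)
```

```text
t 27.075 [0.5565 0.2109 0.0579] [ 0.0012 -0.0207  0.9998  0.0013] F [ 4.6625 12.2897  1.2587] w 0.0088 ff 59.10280108451843
wrist
clamp_handle [0.5588 0.2102 0.0724] 0.56 [321 290]
pressure_face [0.563 0.138 0.039] 0.85 [176 255]
filler_b_tab [0.5602 0.138  0.0865] 0.71 [126 308]
filler_c_tab [0.5952 0.1251 0.0892] 0.69 [101 387]
side
clamp_handle [0.3249 0.2672 0.0532] 0.8 [251 184]
clamp_handle [0.5523 0.2125 0.0759] 0.53 [318 174]
pressure_face [0.3259 0.2073 0.0267] 0.67 [257 200]
filler_a_tab [ 0.4474 -0.158   0.0867] 0.88 [331 258]
filler_b_tab [ 0.4721 -0.2697  0.076 ] 0.64 [356 290]
filler_b_tab [0.5621 0.1371 0.0913] 0.56 [329 183]
filler_c_tab [0.5934 0.1295 0.0902] 0.7 [339 183]
cassette_face [0.5598 0.1215 0.0435] 0.53 [330 197]
scene
clamp_handle [0.556  0.2083 0.0726] 0.9 [272 221]
clamp_handle [0.3283 0.2621 0.052 ] 0.89 [313 273]
pressure_face [0.3302 0.2113 0.0231] 0.7 [328 274]
pressure_face [0.559  0.14   0.0385] 0.64 [292 223]
filler_a_tab [ 0.4466 -0.159   0.0835] 0.61 [396 192]
filler_b_tab [0.5556 0.1371 0.089 ] 0.79 [293 207]
filler_b_tab [ 0.4687 -0.275   0.0799] 0.6 [416 181]
filler_c_tab [0.5957 0.1281 0.087 ] 0.5 [287 202]
cassette_face [0.5552 0.209  0.0694] 0.73 [272 222]
cassette_face [0.5626 0.1242 0.0463] 0.46 [295 219]
```

Request:
drive_tool(
  steps=[
    [[0,0,0],[0,0,0]],
    [[0,0,0],[0,0,0]],
    [[0,0,0],[0,0,0]],
    [[0,0,0],[0,0,0]],
    [[0,0,0],[0,0,0]],
  ],
)

```text
clock: 28.75
position: [0.5565, 0.2109, 0.0579]
orientation: [0.001, -0.021, 1.0, 0.001]
wrist_force: [3.8, 12.2, 0.4]
grip_width: 0.0096
finger_force: 59.1
```

Run:
```python
from h import *
st()
s=telemetry.state()
if s["wrist_force"][1]>10: print(job.hand_in())
```

```text
t 28.75 [0.5565 0.2109 0.0579] [ 0.0012 -0.0207  0.9998  0.0013] F [ 3.8217 12.1851  0.4155] w 0.0096 ff 59.10854458808899
the job is handed in; nothing more can be done
None
```

I handed the job in at about 29 s: plates c and b stand beside the cassette, plate a is still in the rack, and the arm is holding the clamp's handle with the springs squeezed by an estimated 5–6 mm (from about 12 N at the wrist); no verdict came back.

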